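# Load the machine tray in reverse order

### The job

Move the four tool holders from the wooden rack into the pockets of the grey machine tray, in reverse order: the holder nearest the robot in the wooden rack goes into the pocket farthest from the robot in the tray, the next into the one before it, and so on to the last. Keep the holders upright, seat each fully in its pocket and let go of it, and leave the spanner lying between the racks where it is.

Things in the scene. Friction and masses are not known exactly. Their poses are not given: they have to be found in the camera images.
- holder_red: Steel tool holder with a red plastic collar, upright and loose, 0.15 to 0.3 kg, round about its z axis (up). Origin on the axis, in the underside of the collar, which is its seating face. Collar 44 mm diameter, from 0 to 8 mm above the origin; plain steel cylinder for gripping, 28 mm diameter, from 8 to 53 mm; thin cutter up to 75 mm. Below the collar a shank reaches 34 mm down, tapering from 20 mm to 12 mm diameter at its foot.
- holder_yellow: Steel tool holder with a yellow plastic collar, upright and loose, 0.15 to 0.3 kg, round about its z axis (up). Origin on the axis, in the underside of the collar, which is its seating face. Collar 44 mm diameter, from 0 to 8 mm above the origin; plain steel cylinder for gripping, 28 mm diameter, from 8 to 53 mm; thin cutter up to 75 mm. Below the collar a shank reaches 34 mm down, tapering from 20 mm to 12 mm diameter at its foot.
- holder_green: Steel tool holder with a green plastic collar, upright and loose, 0.15 to 0.3 kg, round about its z axis (up). Origin on the axis, in the underside of the collar, which is its seating face. Collar 44 mm diameter, from 0 to 8 mm above the origin; plain steel cylinder for gripping, 28 mm diameter, from 8 to 53 mm; thin cutter up to 75 mm. Below the collar a shank reaches 34 mm down, tapering from 20 mm to 12 mm diameter at its foot.
- holder_blue: Steel tool holder with a blue plastic collar, upright and loose, 0.15 to 0.3 kg, round about its z axis (up). Origin on the axis, in the underside of the collar, which is its seating face. Collar 44 mm diameter, from 0 to 8 mm above the origin; plain steel cylinder for gripping, 28 mm diameter, from 8 to 53 mm; thin cutter up to 75 mm. Below the collar a shank reaches 34 mm down, tapering from 20 mm to 12 mm diameter at its foot.
- block_red: Wooden pocket block with red stripes on top, at its two short edges; it starts under the red holder, is fixed, and so shows where that holder stood. The four blocks stand in a row, 68 mm apart, forming the wooden storage rack. 66 x 84 x 45 mm (x, y, z), origin at the centre of its underside (8 mm above the bench); x runs along the row, away from the robot; pocket as in the tray.
- block_yellow: Wooden pocket block with yellow stripes on top, at its two short edges; it starts under the yellow holder, is fixed, and so shows where that holder stood. The four blocks stand in a row, 68 mm apart, forming the wooden storage rack. 66 x 84 x 45 mm (x, y, z), origin at the centre of its underside (8 mm above the bench); x runs along the row, away from the robot; pocket as in the tray.
- block_green: Wooden pocket block with green stripes on top, at its two short edges; it starts under the green holder, is fixed, and so shows where that holder stood. The four blocks stand in a row, 68 mm apart, forming the wooden storage rack. 66 x 84 x 45 mm (x, y, z), origin at the centre of its underside (8 mm above the bench); x runs along the row, away from the robot; pocket as in the tray.
- block_blue: Wooden pocket block with blue stripes on top, at its two short edges; it starts under the blue holder, is fixed, and so shows where that holder stood. The four blocks stand in a row, 68 mm apart, forming the wooden storage rack. 66 x 84 x 45 mm (x, y, z), origin at the centre of its underside (8 mm above the bench); x runs along the row, away from the robot; pocket as in the tray.
- machine_tray: Grey tray, fixed, left or right of the wooden rack: 280 x 84 x 45 mm (x, y, z) plus a black grip at each end. Origin at the centre of its underside; x runs along the row, away from the robot. Four open round pockets, 30 mm diameter, 40 mm deep, centred at x = -102, -34, 34, 102 mm, y = 0. A seated holder's collar rests on the top face, 45 mm above the origin.
- spanner: Bystander: steel spanner 150 mm long, lying flat on the bench between the racks, along its x axis; origin near its middle.

How it is judged:
At the end, for the whole second after the job is handed in: All four holders stand released and at rest (under 20 mm/s) in the tray: each within 12 mm of its pocket's centre along and across the row, collar within 5 mm of resting on the top face, within 0.1 rad of upright, and in the reverse of the order, from near to far, that the striped blocks show (((x of each of block_yellow, block_green, block_blue in the frame of block_red above 0.03 m and x of holder_red in the frame of machine_tray between 0.09 and 0.114 m) or (x of block_yellow in the frame of block_red below -0.03 m and x of each of block_green, block_blue in the frame of block_red above 0.03 m and x of holder_red in the frame of machine_tray between 0.022 and 0.046 m) or (x of each of block_yellow, block_blue in the frame of block_red above 0.03 m and x of block_green in the frame of block_red below -0.03 m and x of holder_red in the frame of machine_tray between 0.022 and 0.046 m) or (x of each of block_yellow, block_green in the frame of block_red above 0.03 m and x of block_blue in the frame of block_red below -0.03 m and x of holder_red in the frame of machine_tray between 0.022 and 0.046 m) or (x of each of block_yellow, block_green in the frame of block_red below -0.03 m and x of block_blue in the frame of block_red above 0.03 m and x of holder_red in the frame of machine_tray between -0.046 and -0.022 m) or (x of each of block_yellow, block_blue in the frame of block_red below -0.03 m and x of block_green in the frame of block_red above 0.03 m and x of holder_red in the frame of machine_tray between -0.046 and -0.022 m) or (x of block_yellow in the frame of block_red above 0.03 m and x of each of block_green, block_blue in the frame of block_red below -0.03 m and x of holder_red in the frame of machine_tray between -0.046 and -0.022 m) or (x of each of block_yellow, block_green, block_blue in the frame of block_red below -0.03 m and x of holder_red in the frame of machine_tray between -0.114 and -0.09 m)) and y of holder_red in the frame of machine_tray between -0.012 and 0.012 m and z of holder_red in the frame of machine_tray between 0.04 and 0.05 m and angle between each of holder_red, holder_yellow, holder_green, holder_blue's own z axis and vertical below 0.1 rad and linear speed of each of holder_red, holder_yellow, holder_green, holder_blue below 0.02 m/s and ((x of each of block_red, block_green, block_blue in the frame of block_yellow above 0.03 m and x of holder_yellow in the frame of machine_tray between 0.09 and 0.114 m) or (x of block_red in the frame of block_yellow below -0.03 m and x of each of block_green, block_blue in the frame of block_yellow above 0.03 m and x of holder_yellow in the frame of machine_tray between 0.022 and 0.046 m) or (x of each of block_red, block_blue in the frame of block_yellow above 0.03 m and x of block_green in the frame of block_yellow below -0.03 m and x of holder_yellow in the frame of machine_tray between 0.022 and 0.046 m) or (x of each of block_red, block_green in the frame of block_yellow above 0.03 m and x of block_blue in the frame of block_yellow below -0.03 m and x of holder_yellow in the frame of machine_tray between 0.022 and 0.046 m) or (x of each of block_red, block_green in the frame of block_yellow below -0.03 m and x of block_blue in the frame of block_yellow above 0.03 m and x of holder_yellow in the frame of machine_tray between -0.046 and -0.022 m) or (x of each of block_red, block_blue in the frame of block_yellow below -0.03 m and x of block_green in the frame of block_yellow above 0.03 m and x of holder_yellow in the frame of machine_tray between -0.046 and -0.022 m) or (x of block_red in the frame of block_yellow above 0.03 m and x of each of block_green, block_blue in the frame of block_yellow below -0.03 m and x of holder_yellow in the frame of machine_tray between -0.046 and -0.022 m) or (x of each of block_red, block_green, block_blue in the frame of block_yellow below -0.03 m and x of holder_yellow in the frame of machine_tray between -0.114 and -0.09 m)) and y of holder_yellow in the frame of machine_tray between -0.012 and 0.012 m and z of holder_yellow in the frame of machine_tray between 0.04 and 0.05 m and ((x of each of block_red, block_yellow, block_blue in the frame of block_green above 0.03 m and x of holder_green in the frame of machine_tray between 0.09 and 0.114 m) or (x of block_red in the frame of block_green below -0.03 m and x of each of block_yellow, block_blue in the frame of block_green above 0.03 m and x of holder_green in the frame of machine_tray between 0.022 and 0.046 m) or (x of each of block_red, block_blue in the frame of block_green above 0.03 m and x of block_yellow in the frame of block_green below -0.03 m and x of holder_green in the frame of machine_tray between 0.022 and 0.046 m) or (x of each of block_red, block_yellow in the frame of block_green above 0.03 m and x of block_blue in the frame of block_green below -0.03 m and x of holder_green in the frame of machine_tray between 0.022 and 0.046 m) or (x of each of block_red, block_yellow in the frame of block_green below -0.03 m and x of block_blue in the frame of block_green above 0.03 m and x of holder_green in the frame of machine_tray between -0.046 and -0.022 m) or (x of each of block_red, block_blue in the frame of block_green below -0.03 m and x of block_yellow in the frame of block_green above 0.03 m and x of holder_green in the frame of machine_tray between -0.046 and -0.022 m) or (x of block_red in the frame of block_green above 0.03 m and x of each of block_yellow, block_blue in the frame of block_green below -0.03 m and x of holder_green in the frame of machine_tray between -0.046 and -0.022 m) or (x of each of block_red, block_yellow, block_blue in the frame of block_green below -0.03 m and x of holder_green in the frame of machine_tray between -0.114 and -0.09 m)) and y of holder_green in the frame of machine_tray between -0.012 and 0.012 m and z of holder_green in the frame of machine_tray between 0.04 and 0.05 m and ((x of each of block_red, block_yellow, block_green in the frame of block_blue above 0.03 m and x of holder_blue in the frame of machine_tray between 0.09 and 0.114 m) or (x of block_red in the frame of block_blue below -0.03 m and x of each of block_yellow, block_green in the frame of block_blue above 0.03 m and x of holder_blue in the frame of machine_tray between 0.022 and 0.046 m) or (x of each of block_red, block_green in the frame of block_blue above 0.03 m and x of block_yellow in the frame of block_blue below -0.03 m and x of holder_blue in the frame of machine_tray between 0.022 and 0.046 m) or (x of each of block_red, block_yellow in the frame of block_blue above 0.03 m and x of block_green in the frame of block_blue below -0.03 m and x of holder_blue in the frame of machine_tray between 0.022 and 0.046 m) or (x of each of block_red, block_yellow in the frame of block_blue below -0.03 m and x of block_green in the frame of block_blue above 0.03 m and x of holder_blue in the frame of machine_tray between -0.046 and -0.022 m) or (x of each of block_red, block_green in the frame of block_blue below -0.03 m and x of block_yellow in the frame of block_blue above 0.03 m and x of holder_blue in the frame of machine_tray between -0.046 and -0.022 m) or (x of block_red in the frame of block_blue above 0.03 m and x of each of block_yellow, block_green in the frame of block_blue below -0.03 m and x of holder_blue in the frame of machine_tray between -0.046 and -0.022 m) or (x of each of block_red, block_yellow, block_green in the frame of block_blue below -0.03 m and x of holder_blue in the frame of machine_tray between -0.114 and -0.09 m)) and y of holder_blue in the frame of machine_tray between -0.012 and 0.012 m and z of holder_blue in the frame of machine_tray between 0.04 and 0.05 m); the robot touches nothing.
It fails at once if a tool holder is tipped over (more than 45 degrees) (angle between any of holder_red, holder_yellow, holder_green, holder_blue's own z axis and vertical above 0.785 rad).
It fails at once if the spanner is shifted by more than 30 mm (distance of spanner from where it was at the start of the episode above 0.03 m).
It also fails if it takes over 128 s, if anything falls off the work surface, if the arm or the gripper's body presses on something with over 40 N, if the wrist force passes 120 N, or if a joint passes its speed limit or range.

### The arm

A 7-joint arm with a two-finger parallel gripper is mounted at the origin on the work surface. World frame = base frame: x ahead of the robot, y to its left, z up, the work surface at z = 0. Lengths are in m, angles in rad, forces in N, time in s.
With the tool pointing down it reaches from about 0.4 to 0.9 m from the base axis. Payload 5.5 kg.
Tool frame: the origin (TCP) lies on the centre line of the jaws, within the pads' length; the fingertips stand 11 mm ahead of it and the grasp point (between the pads) lies 8 mm behind it; x points along the fingers, z is the direction in which the jaws open and shut, and the axes are right-handed (so a half turn about x gives the same grasp; the last joint's range is limited). The gripper opens to 85 mm and grips with 20 to 120 N. Pads are 22 mm wide; open, the fingers measure 114 mm over their backs; the gripper's body (76 mm by 85 mm) begins 54 mm behind the grasp point. The pads swing forward as they close: fully open they stand 13 mm farther back than shut.
Start: joints at [1.523, 0.501, -0.427, 1.55, 0.221, 1.138, -0.21], TCP at [0.199, -0.619, 0.242] pointing down, gripper open.
Joint ranges: [-2.88, 2.88], [-0.31, 2.03], [-1.54, 1.56], [0.2, 2.42], [-1.41, 4.55], [0.19, 2.02], [-2.57, 2.57]. Speed limits (rad/s): [2.57, 2.57, 3.14, 3.14, 3.14, 3.14, 3.14].

### API

Orientations are given as a 3x3 rotation matrix whose columns are the frame's x, y, z axes.
In Python, from rig import * gives the robot as it stands. The module is installed in compiled form; this text tells all that it offers.
- The arm moves only by the tool carry_out, never from a script. Its argument "increments" is a list of rows, each a list of 3 entries, a list of its own where there are three numbers: the shift along the tool's x, y, z normalised to -1 to 1, where 1 is 0.4 m, then the turn, a rotation vector about the tool's x, y, z normalised to -1 to 1, where 1 is 90 degrees, then the closure, from -1 (fully open) to 1 (shut). In form: [[[x, y, z], [wx, wy, wz], hand], ...]. A call has 1 to 8 rows; each row is the pose to reach, as a shift and turn from the pose measured when the call began, along the tool's axes at that moment; what a row does not reach only later rows make up. A row lasts 1/10 s, in which the tool goes at most 50 mm and 8.59 degrees, less where a joint would pass 70% of its speed; a pose out of reach is approached as far as the arm can. A call with a number of a shift or a turn outside -1 to 1 is refused whole. A call with a gripper value outside its range is refused whole. The fingers move at their own pace and stop on an object; "newtons" is the grip in N (left out, the last holds). Time passes only in rows, so rows that repeat a pose let the fingers close. It gives the time, the measured TCP pose, the force and the opening at its end, in the units of the state.
- read_state(): the state, without advancing time (a new reading comes with each control period).
- capture(name): name is "side" or "top" or "wrist"; returns the picture (420x560x3 uint8, red, green, blue); there is no depth.
- camera_params(name): a dict with "intrinsics" (3x3 intrinsics, pixels), "rvec" (rotation vector, rad) and "tvec" (3), from world to camera coordinates, as OpenCV has them; the wrist camera has in their place "T_tool_cam" (4x4, takes a point from camera to tool coordinates, whose origin is the TCP and whose axes are the tool frame's). Camera axes: x right, y down, z forward; pixel columns grow to the right and rows downward; lengths in m; the calibration is good to about 2 mm. A picture is of the moment at which its call begins: read the wrist's pose just before it. camera_params takes no time and is no camera call.
- job_done(): hands the job in, once; it reports no verdict.
The state is a dict: "t": time; "qpos": joint angles; "joint_vel": joint speeds; "effort": joint torques, N m; "tcp_pos": TCP position; "tcp_rot": TCP orientation; "ft_force": force on the tool from outside, world axes, zero at the start; "moment": the same for the moment, N m; "gripper_width": finger opening in m.
Only numpy, scipy, OpenCV 4.12 (cv2) and the standard library are available. Lean on these libraries where they do the work, as an engineer would, in place of code of your own. Each camera call takes 0.05 s, during which the arm holds its last target.

## Working session

There is one attempt and no reset: what is moved stays moved. The work goes in short steps, Python scripts to look and compute and a tool call to move; the robot and the scene stay as the last step left them, time stands still between calls to the robot, and variables do not carry over. Pictures are saved under pics/ and viewed, and the job is handed in when it is done.

Besides the shell and the picture viewer there is one more tool, called after "Emit:" as name(argument=value, ...) on one line, values as JSON. carry_out: Moves the arm, as the interface text tells. Scaled input: -1 to 1 covers 0.4 m each way for a shift and 90 degrees each way for a turn. Its arguments: {"type":"object","properties":{"increments":{"type":"array","items":{"type":"array"}},"newtons":{"type":"number"}},"required":["increments"]}

```bash
mkdir -p pics
python3 - <<'E'
from rig import *
import cv2,numpy as np
s=read_state()
for k,v in s.items(): print(k,np.round(v,4).tolist())
for n in ("side","top","wrist"):
    print(n,camera_params(n)); cv2.imwrite(f"pics/{n}0.png",capture(n)[:,:,::-1])
E
```

```text
t 0.0
qpos [1.5232, 0.5019, -0.4268, 1.5514, 0.2208, 1.1383, -0.2103]
joint_vel [0.0012, 0.0007, 0.0008, 0.0023, -0.0004, -0.0003, -0.0014]
effort [-0.0004, -56.9517, -5.8164, -28.094, 0.0107, 0.0122, -0.0]
tcp_pos [0.1985, -0.6182, 0.2412]
tcp_rot [[-0.0005, 0.9521, 0.3058], [0.0019, 0.3058, -0.9521], [-1.0, 0.0001, -0.002]]
ft_force [-0.4658, -0.3008, -0.1963]
moment [-0.0215, -0.0034, 0.0307]
gripper_width 0.0855
side {'intrinsics': array([[520.00659188,   0.        , 277.95458485],
       [  0.        , 520.00659188, 207.34252402],
       [  0.        ,   0.        ,   1.        ]]), 'rvec': array([ 0.52946532, -2.77892365,  1.0767391 ]), 'tvec': array([0.51733315, 0.21059918, 0.82946799])}
top {'intrinsics': array([[448.02439996,   0.        , 274.40980034],
       [  0.        , 448.02439996, 207.5723862 ],
       [  0.        ,   0.        ,   1.        ]]), 'rvec': array([ 2.17397825, -2.13412354,  0.111831  ]), 'tvec': array([-0.0088039 ,  0.54531673,  0.72308903])}
wrist {'intrinsics': array([[311.56311962,   0.        , 281.8976696 ],
       [  0.        , 311.56311962, 205.39184575],
       [  0.        ,   0.        ,   1.        ]]), 'T_tool_cam': array([[ 7.71522778e-04, -3.03299070e-01,  9.52895104e-01,
        -1.31909449e-01],
       [-9.06388342e-05, -9.52895405e-01, -3.03299092e-01,
         7.77778786e-02],
       [ 9.99999698e-01,  1.47632857e-04, -7.62671184e-04,
        -7.52626084e-04],
       [ 0.00000000e+00,  0.00000000e+00,  0.00000000e+00,
         1.00000000e+00]])}
```

View pics/side0.png

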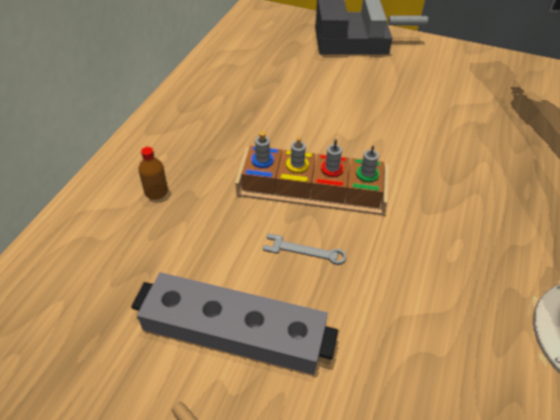

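View pics/top0.png

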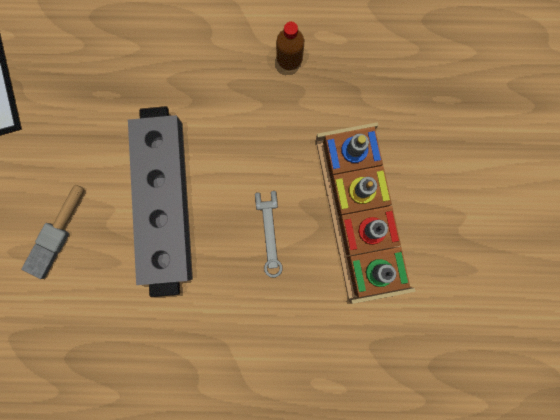

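View pics/wrist0.png

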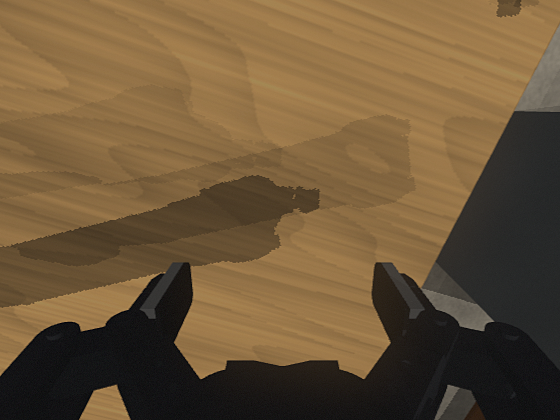

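```bash
cat > h.py <<'E'
import cv2,numpy as np
from rig import *
def KRT(n):
    p=camera_params(n); R=cv2.Rodrigues(p['rvec'])[0]; return p['intrinsics'],R,np.asarray(p['tvec']).reshape(3)
def ray(n,uv):
    K,R,t=KRT(n); d=R.T@np.linalg.inv(K)@np.array([uv[0],uv[1],1.]); return -R.T@t,d
def plane(n,uv,z):
    o,d=ray(n,uv); return o+d*(z-o[2])/d[2]
def tri(a,b):
    (o1,d1),(o2,d2)=ray('top',a),ray('side',b)
    d1/=np.linalg.norm(d1);d2/=np.linalg.norm(d2)
    s=np.linalg.lstsq(np.c_[d1,-d2],o2-o1,rcond=None)[0]
    p,q=o1+s[0]*d1,o2+s[1]*d2
    return (p+q)/2,np.linalg.norm(p-q)
HUE=dict(blue=(105,130),yellow=(24,34),red=(0,6),green=(50,80))
def masks(im):
    h=cv2.cvtColor(im,cv2.COLOR_RGB2HSV); out={}
    for c,(a,b) in HUE.items():
        m=cv2.inRange(h,(a,170 if c!='green' else 120,60),(b,255,255))
        if c=='red': m|=cv2.inRange(h,(175,170,60),(180,255,255))
        out[c]=m
    return out
E
python3 - <<'E'
from h import *
for n in ('top','side'):
    im=cv2.imread(f'pics/{n}0.png')[:,:,::-1].copy()
    for c,m in masks(im).items():
        k,l,st,ce=cv2.connectedComponentsWithStats(m)
        for i in range(1,k):
            if st[i,4]>40: 
                z=0.053
                print(n,c,st[i].tolist(),ce[i].round(1),plane(n,ce[i],z)[:2].round(4))
    g=cv2.cvtColor(im,cv2.COLOR_RGB2GRAY)
    x0,y0,x1,y1=(136,118,186,280) if n=='top' else (150,280,320,345)
    sub=g[y0:y1,x0:x1]; _,b=cv2.threshold(sub,60,255,cv2.THRESH_BINARY_INV)
    cs,_=cv2.findContours(b,cv2.RETR_EXTERNAL,cv2.CHAIN_APPROX_NONE)
    for c in cs:
        if cv2.contourArea(c)>60:
            e=cv2.fitEllipse(c); u=(e[0][0]+x0,e[0][1]+y0)
            print(n,'pocket',np.round(u,1),np.round(e[1],1),cv2.contourArea(c),plane(n,u,.045).round(4),plane(n,u,.053).round(4))
E
```

```text
top blue [369, 132, 10, 28, 134] [373.8 145.6] [ 0.6496 -0.1622]
top blue [342, 139, 25, 23, 184] [351.4 153.5] [ 0.6356 -0.125 ]
top blue [329, 140, 10, 28, 128] [333.1 153.2] [ 0.6354 -0.0947]
top yellow [377, 171, 11, 30, 114] [382.4 184.6] [ 0.584  -0.1757]
top yellow [349, 179, 23, 25, 115] [355.9 192.9] [ 0.5696 -0.1322]
top red [284, 22, 14, 17, 198] [290.4  29.7] [ 0.8512 -0.0206]
top red [386, 211, 13, 31, 218] [391.8 226.1] [ 0.5159 -0.1903]
top red [358, 217, 27, 28, 252] [367.6 231.9] [ 0.5059 -0.1512]
top red [344, 219, 13, 31, 220] [350.1 234.1] [ 0.5018 -0.1228]
top green [395, 252, 13, 32, 194] [400.9 267.6] [ 0.4494 -0.2042]
top green [367, 259, 23, 28, 229] [374.8 272.1] [ 0.4414 -0.1624]
top green [353, 261, 12, 30, 180] [358.8 275.3] [ 0.4357 -0.1366]
top pocket [158.5 259.1] [13.4 16.4] 94.0 [0.4554 0.1895 0.045 ] [0.4554 0.1873 0.053 ]
top pocket [155.6 217.1] [12.1 16.5] 103.5 [0.5244 0.1978 0.045 ] [0.5237 0.1955 0.053 ]
top pocket [154.  176.9] [13.1 16.8] 126.5 [0.592  0.2039 0.045 ] [0.5905 0.2016 0.053 ]
top pocket [151.9 137.3] [11.9 17.7] 140.5 [0.66  0.
[... 465 characters left out ...]
1, 161, 22, 16, 152] [331.1 170.1] [ 0.5054 -0.1538]
side red [317, 179, 26, 7, 116] [329.4 182. ] [ 0.4988 -0.1216]
side green [357, 167, 21, 15, 134] [366.7 175.5] [ 0.4378 -0.1654]
side green [353, 184, 26, 6, 84] [365.4 186.5] [ 0.4327 -0.1359]
side pocket [297.3 328.7] [11.2 17.5] 138.5 [0.4522 0.187  0.045 ] [0.451  0.1913 0.053 ]
side pocket [184.6 334. ] [  9.6 114.2] 657.5 [0.6048 0.2573 0.045 ] [0.6019 0.2609 0.053 ]
side pocket [253.8 318.3] [10.8 17. ] 133.5 [0.5198 0.1949 0.045 ] [0.5178 0.1992 0.053 ]
side pocket [211.6 308. ] [11.  16.9] 139.0 [0.5873 0.2026 0.045 ] [0.5846 0.2067 0.053 ]
side pocket [170.2 298.3] [11.1 16.5] 140.0 [0.6548 0.2108 0.045 ] [0.6513 0.2148 0.053 ]
```

Run:
```python
from h import *
im=cv2.imread('pics/top0.png')
cv2.imwrite('pics/tray_top.png',cv2.resize(im[100:300,110:210],None,fx=3,fy=3,interpolation=cv2.INTER_CUBIC))
g=cv2.cvtColor(im,cv2.COLOR_BGR2GRAY); x0,y0,x1,y1=138,122,178,280
side=[(297.3,328.7),(253.8,318.3),(211.6,308.),(170.2,298.3)]
print(g[215:225:3,140:186].tolist())
for th in (70,75,80):
    _,b=cv2.threshold(g[y0:y1,x0:x1],th,255,1)
    i=0
    for c in cv2.findContours(b,cv2.RETR_EXTERNAL,cv2.CHAIN_APPROX_NONE)[0]:
        if cv2.contourArea(c)>60:
            e=cv2.fitEllipse(cv2.convexHull(c)); u=(e[0][0]+x0,e[0][1]+y0)
            print(th,np.round(u,1),np.round(e[1],1),plane('top',u,.045).round(4),[np.round(v,4) for v in tri(u,side[i])] if i<4 else ''); i+=1
```

```text
[[106, 106, 108, 109, 106, 109, 108, 108, 106, 80, 44, 28, 32, 36, 34, 32, 35, 38, 49, 59, 93, 103, 104, 106, 105, 95, 89, 100, 112, 114, 112, 114, 113, 115, 112, 110, 108, 113, 112, 111, 115, 114, 106, 60, 37, 38], [111, 109, 108, 108, 108, 107, 110, 106, 95, 56, 25, 35, 25, 36, 28, 47, 74, 89, 95, 100, 110, 111, 109, 110, 112, 112, 109, 97, 110, 111, 113, 113, 115, 114, 113, 111, 114, 113, 110, 111, 114, 113, 108, 75, 37, 33], [109, 110, 110, 107, 111, 109, 108, 109, 105, 69, 35, 34, 34, 38, 38, 58, 90, 97, 94, 100, 110, 111, 111, 113, 109, 108, 106, 103, 111, 110, 113, 111, 112, 113, 113, 114, 112, 113, 115, 116, 114, 112, 110, 89, 43, 25], [109, 107, 109, 106, 111, 106, 108, 110, 108, 105, 90, 63, 43, 40, 36, 45, 69, 90, 94, 91, 98, 109, 109, 110, 103, 102, 110, 113, 111, 114, 110, 110, 113, 110, 110, 113, 110, 112, 113, 114, 112, 113, 110, 103, 43, 29]]
70 [159.6 259.2] [17.5 18.4] [0.4553 0.1876 0.045 ] [array([0.4537, 0.1873, 0.0452]), np.float64(0.0031)]
70 [157.3 218.1] [16.9 18.1] [0.5228 0.1949 0.045 ] [array([0.5214, 0.1948, 0.0444]), np.float64(0.003)]
70 [154.9 177.6] [
[... 340 characters left out ...]
95  0.045 ] [array([0.5215, 0.1948, 0.0444]), np.float64(0.0032)]
75 [155.  177.7] [16.6 18.3] [0.5907 0.2021 0.045 ] [array([0.5893, 0.202 , 0.0438]), np.float64(0.0032)]
75 [152.8 138.4] [16.5 18. ] [0.6582 0.2092 0.045 ] [array([0.6574, 0.2096, 0.0425]), np.float64(0.0028)]
80 [159.9 259.3] [18.  18.5] [0.4552 0.1873 0.045 ] [array([0.4537, 0.187 , 0.0447]), np.float64(0.003)]
80 [157.3 218. ] [17.3 18.3] [0.523  0.1948 0.045 ] [array([0.5215, 0.1947, 0.0442]), np.float64(0.0031)]
80 [155.1 177.6] [16.5 18.6] [0.5909 0.202  0.045 ] [array([0.5894, 0.202 , 0.0437]), np.float64(0.0034)]
80 [153.  138.4] [16.8 18.1] [0.6581 0.209  0.045 ] [array([0.6575, 0.2094, 0.0422]), np.float64(0.0027)]
```

View pics/tray_top.png

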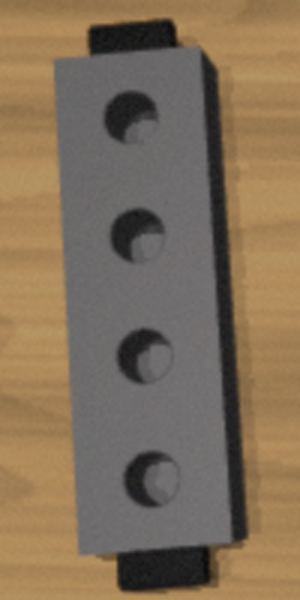

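```bash
cat >> h.py <<'E'
from scipy.spatial.transform import Rotation as Ro
RACK=dict(green=(.441,-.170),red=(.5075,-.156),yellow=(.574,-.142),blue=(.641,-.128))
TRAY=dict(blue=(.4537,.187),yellow=(.5215,.1947),red=(.5893,.202),green=(.657,.2095))
AR,AT=11.8,6.3
def want(a):
    a=np.radians(a); z=np.array([np.sin(a),-np.cos(a),0]); x=np.array([0,0,-1.]); return np.c_[x,np.cross(z,x),z]
def go(p,a,R0=None,p0=None):
    s=read_state(); R=np.asarray(s['tcp_rot']); d=R.T@(np.asarray(p)-s['tcp_pos'])
    w=Ro.from_matrix(R.T@want(a)).as_rotvec()
    print('shift',(d/.4).round(4).tolist(),'turn',(w/(np.pi/2)).round(4).tolist(),'dist',np.linalg.norm(d).round(3),'deg',np.degrees(np.linalg.norm(w)).round(1))
E
python3 -c "
from h import *
go((*RACK['green'],.23),AR)"
```

```text
shift [0.0301, 0.9199, -0.8818] turn [0.0668, -0.0009, 0.0] dist 0.51 deg 6.0
```

Emit:
carry_out(increments=[[[0.03,0.92,-0.882],[0.067,0,0],-1],[[0.03,0.92,-0.882],[0.067,0,0],-1],[[0.03,0.92,-0.882],[0.067,0,0],-1],[[0.03,0.92,-0.882],[0.067,0,0],-1],[[0.03,0.92,-0.882],[0.067,0,0],-1],[[0.03,0.92,-0.882],[0.067,0,0],-1],[[0.03,0.92,-0.882],[0.067,0,0],-1],[[0.03,0.92,-0.882],[0.067,0,0],-1]], newtons=50)

```text
t: 0.95
tcp_pos: [0.3892, -0.265, 0.2327]
tcp_rot: [[-0.0, 0.979, 0.204], [0.001, 0.204, -0.979], [-1.0, -0.0, -0.001]]
ft_force: [0.9, -0.9, -0.5]
gripper_width: 0.0855
```

```bash
python3 -c "
from h import *
go((*RACK['green'],.23),AR)"
```

```text
shift [0.007, 0.1754, -0.2062] turn [-0.0003, -0.0006, 0.0001] dist 0.108 deg 0.1
```

Emit:
carry_out(increments=[[[0.007,0.175,-0.206],[0,0,0],-1],[[0.007,0.175,-0.206],[0,0,0],-1],[[0.007,0.175,-0.206],[0,0,0],-1],[[0.007,0.175,-0.206],[0,0,0],-1],[[0.007,0.175,-0.206],[0,0,0],-1]])

```text
t: 1.45
tcp_pos: [0.4402, -0.1713, 0.2297]
tcp_rot: [[-0.001, 0.979, 0.203], [0.0, 0.203, -0.979], [-1.0, -0.001, -0.001]]
ft_force: [-0.2, -1.2, -0.5]
gripper_width: 0.0854
```

```bash
cat >> h.py <<'E'
def wproj(P):
    s=read_state(); c=camera_params('wrist'); T=np.eye(4);T[:3,:3]=s['tcp_rot'];T[:3,3]=s['tcp_pos']
    M=np.linalg.inv(T@c['T_tool_cam']); q=M[:3,:3]@np.asarray(P)+M[:3,3]; q=c['intrinsics']@q; return q[:2]/q[2]
def wplane(uv,z,s):
    c=camera_params('wrist'); T=np.eye(4);T[:3,:3]=s['tcp_rot'];T[:3,3]=s['tcp_pos'];T=T@c['T_tool_cam']
    d=T[:3,:3]@np.linalg.inv(c['intrinsics'])@np.array([uv[0],uv[1],1.]); o=T[:3,3]; return o+d*(z-o[2])/d[2]
E
python3 - <<'E'
from h import *
s=read_state(); im=capture('wrist'); print(s['tcp_pos'])
cv2.imwrite('pics/w1.png',im[:,:,::-1])
for c,m in masks(im).items():
    k,l,st,ce=cv2.connectedComponentsWithStats(m)
    for i in range(1,k):
        if st[i,4]>100: print(c,st[i].tolist(),ce[i].round(1),wplane(ce[i],.053,s).round(4))
for c,p in RACK.items(): print(c,wproj((*p,.061)).round(),wproj((*p,.128)).round())
E
```

```text
[ 0.44016819 -0.17129678  0.22972208]
yellow [234, 4, 15, 64, 831] [241.2  35.3] [ 0.5671 -0.107   0.053 ]
yellow [313, 4, 15, 64, 828] [319.4  35.2] [ 0.5812 -0.1748  0.053 ]
yellow [264, 17, 41, 48, 425] [292.8  46.7] [ 0.5674 -0.1537  0.053 ]
yellow [254, 20, 10, 37, 160] [257.8  37.6] [ 0.5682 -0.1218  0.053 ]
red [238, 89, 14, 55, 629] [244.3 115.7] [ 0.5001 -0.1212  0.053 ]
red [311, 89, 13, 55, 621] [317.  115.3] [ 0.5145 -0.1888  0.053 ]
red [258, 93, 47, 49, 757] [281.5 114.3] [ 0.5085 -0.1556  0.053 ]
green [241, 162, 12, 48, 485] [246.9 185. ] [ 0.4337 -0.1351  0.053 ]
green [310, 162, 11, 47, 467] [314.9 184.4] [ 0.4483 -0.2027  0.053 ]
green [258, 167, 43, 35, 474] [282.3 178.5] [ 0.4476 -0.169   0.053 ]
green [281. 187.] [281. 208.]
red [281. 115.] [281. 118.]
yellow [281.  33.] [280.  11.]
blue [280. -63.] [ 279. -122.]
```

View pics/w1.png

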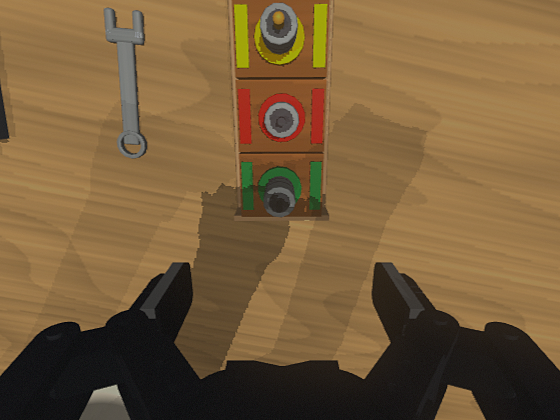

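```bash
python3 -c "
from h import *
go((.441,-.1695,.080),AR)"
```

```text
shift [0.3743, 0.0043, -0.0051] turn [-0.002, -0.0005, 0.0008] dist 0.15 deg 0.2
```

Emit:
carry_out(increments=[[[0.1,0.004,-0.005],[0,0,0],-1],[[0.2,0.004,-0.005],[0,0,0],-1],[[0.3,0.004,-0.005],[0,0,0],-1],[[0.374,0.004,-0.005],[0,0,0],-1],[[0.374,0.004,-0.005],[0,0,0],-1],[[0.374,0.004,-0.005],[0,0,0],1],[[0.374,0.004,-0.005],[0,0,0],1],[[0.374,0.004,-0.005],[0,0,0],1]], newtons=50)

```text
t: 2.3
tcp_pos: [0.4421, -0.1706, 0.0818]
tcp_rot: [[0.002, 0.98, 0.201], [-0.001, 0.201, -0.98], [-1.0, 0.001, 0.002]]
ft_force: [-0.8, -0.2, -0.0]
gripper_width: 0.0442
```

```bash
python3 -c "
from h import *
go((.441,-.1695,.080),AR)
cv2.imwrite('pics/w2.png',capture('wrist')[:,:,::-1])"
```

```text
shift [0.0046, -0.0023, -0.0033] turn [-0.0025, 0.001, -0.0008] dist 0.002 deg 0.3
```

View pics/w2.png

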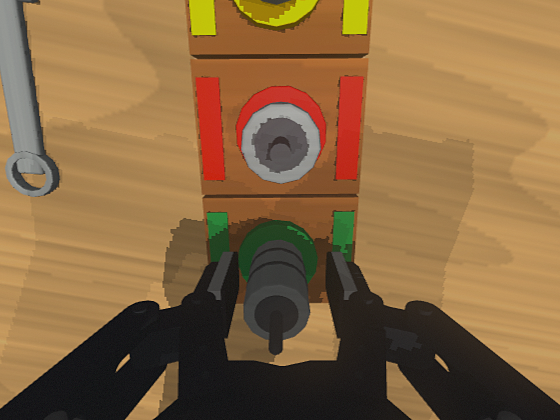

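Green holder is centred between the pads (axis near column 278). Finish closing and lift.

Emit:
carry_out(increments=[[[0.004,0,0],[0,0,0],1],[[0.004,0,0],[0,0,0],1],[[0.004,0,0],[0,0,0],1],[[0.004,0,0],[0,0,0],1],[[0.004,0,0],[0,0,0],1]])

```text
t: 2.85
tcp_pos: [0.4423, -0.1704, 0.0816]
tcp_rot: [[0.002, 0.98, 0.201], [-0.003, 0.201, -0.98], [-1.0, 0.001, 0.003]]
ft_force: [-4.5, 1.6, 11.3]
gripper_width: 0.0268
```

```bash
python3 -c "
from h import *
s=read_state();print(s['tcp_pos'],s['gripper_width'])
go((.441,-.1695,.23),AR)"
```

```text
[ 0.44225041 -0.17039551  0.08157347] 0.026836618187019334
shift [-0.3711, -0.0022, -0.0018] turn [-0.0023, 0.0018, -0.0008] dist 0.148 deg 0.3
```

Emit:
carry_out(increments=[[[-0.05,0,0],[0,0,0],1],[[-0.15,0,0],[0,0,0],1],[[-0.25,0,0],[0,0,0],1],[[-0.35,0,0],[0,0,0],1],[[-0.371,-0.002,-0.002],[0,0,0],1],[[-0.371,-0.002,-0.002],[0,0,0],1]])

```text
t: 3.45
tcp_pos: [0.4418, -0.17, 0.2316]
tcp_rot: [[0.005, 0.98, 0.201], [-0.005, 0.201, -0.98], [-1.0, 0.004, 0.006]]
ft_force: [0.1, -1.0, -2.2]
gripper_width: 0.027
```

```bash
python3 -c "
from h import *
s=read_state();print(s['tcp_pos'],s['gripper_width'],s['ft_force'])
go((*TRAY['green'],.23),AT)
cv2.imwrite('pics/w3.png',capture('side')[:,:,::-1])"
```

```text
[ 0.44176929 -0.16997907  0.23164932] 0.026964543110149244 [ 0.07845426 -1.03282358 -2.2158324 ]
shift [0.0015, 0.7174, -0.8215] turn [0.0586, 0.0039, -0.0025] dist 0.436 deg 5.3
```

View pics/w3.png

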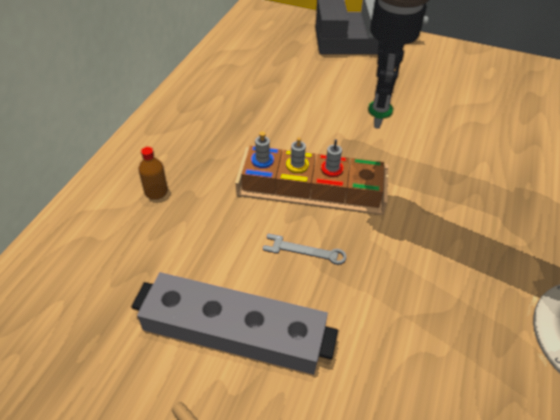

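Emit:
carry_out(increments=[[[0,0.05,-0.057],[0.01,0,0],1],[[0,0.72,-0.82],[0.058,0.004,-0.003],1],[[0,0.72,-0.82],[0.058,0.004,-0.003],1],[[0,0.72,-0.82],[0.058,0.004,-0.003],1],[[0,0.72,-0.82],[0.058,0.004,-0.003],1],[[0,0.72,-0.82],[0.058,0.004,-0.003],1],[[0,0.72,-0.82],[0.058,0.004,-0.003],1],[[0,0.72,-0.82],[0.058,0.004,-0.003],1]])

```text
t: 4.3
tcp_pos: [0.6286, 0.1618, 0.2256]
tcp_rot: [[-0.008, 0.994, 0.111], [0.0, 0.111, -0.994], [-1.0, -0.008, -0.001]]
ft_force: [1.9, -0.6, -1.6]
gripper_width: 0.0271
```

```bash
python3 -c "
from h import *
go((*TRAY['green'],.23),AT)"
```

```text
shift [-0.0115, 0.0837, -0.1108] turn [0.0005, -0.0006, 0.0051] dist 0.056 deg 0.5
```

Emit:
carry_out(increments=[[[-0.012,0.06,-0.08],[0,0,0.005],1],[[-0.012,0.084,-0.11],[0,0,0.005],1],[[-0.012,0.084,-0.11],[0,0,0.005],1],[[-0.012,0.084,-0.11],[0,0,0.005],1]])

```text
t: 4.7
tcp_pos: [0.6558, 0.2086, 0.2272]
tcp_rot: [[-0.005, 0.994, 0.111], [-0.001, 0.111, -0.994], [-1.0, -0.005, 0.0]]
ft_force: [0.1, 0.1, -1.8]
gripper_width: 0.0267
```

Run:
```python
from h import *
go((*TRAY['green'],.10),AT)
s=read_state();im=capture('wrist');cv2.imwrite('pics/w4.png',im[:,:,::-1])
cv2.imwrite('pics/t4.png',capture('top')[:,:,::-1])
for c,p in TRAY.items(): print(c,wproj((*p,.045)).round())
```

```text
shift [0.3179, 0.0048, -0.002] turn [0.0011, 0.0003, 0.003] dist 0.127 deg 0.3
blue [281. 344.]
yellow [281. 296.]
red [281. 243.]
green [280. 183.]
```

View pics/w4.png

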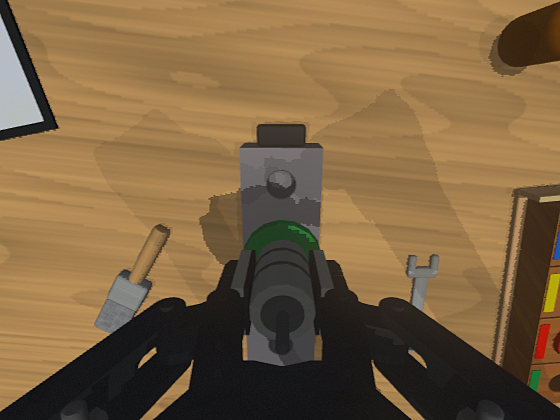

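View pics/t4.png

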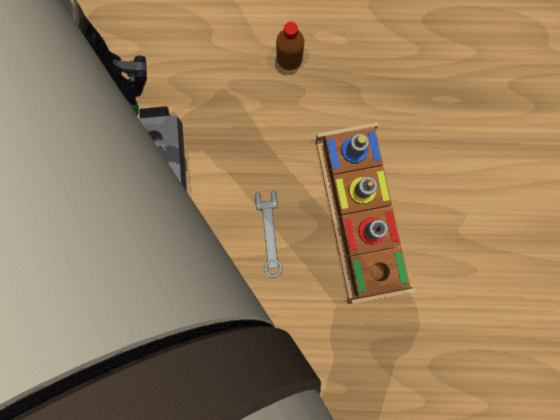

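Emit:
carry_out(increments=[[[0.1,0.004,-0.002],[0,0,0.003],1],[[0.2,0.004,-0.002],[0,0,0.003],1],[[0.26,0.004,-0.002],[0,0,0.003],1],[[0.3,0.004,-0.002],[0,0,0.003],1],[[0.34,0.004,-0.002],[0,0,0.003],1],[[0.37,0.004,-0.002],[0,0,0.003],1],[[0.382,0.004,-0.002],[0,0,0.003],1],[[0.382,0.004,-0.002],[0,0,0.003],1]])

```text
t: 5.6
tcp_pos: [0.6576, 0.2078, 0.0755]
tcp_rot: [[0.002, 0.994, 0.109], [-0.001, 0.109, -0.994], [-1.0, 0.002, 0.001]]
ft_force: [-0.4, 0.2, -2.0]
gripper_width: 0.027
```

Run:
```python
from h import *
go((*TRAY['green'],.0735),AT)
s=read_state();im=capture('wrist');cv2.imwrite('pics/w5.png',im[:,:,::-1])
cv2.imwrite('pics/s5.png',capture('side')[:,:,::-1])
```

```text
shift [0.0051, -0.0009, -0.0045] turn [-0.0005, 0.0006, -0.001] dist 0.003 deg 0.1
```

View pics/s5.png

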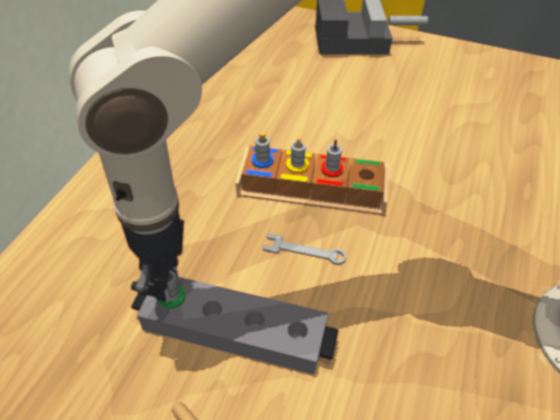

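Emit:
carry_out(increments=[[[0.008,0,0],[0,0,0],1],[[0.01,0,0],[0,0,0],1],[[0.01,0,0],[0,0,0],1],[[0.008,0,0],[0,0,0],-1],[[0.008,0,0],[0,0,0],-1],[[0.008,0,0],[0,0,0],-1],[[0.008,0,0],[0,0,0],-1],[[0.008,0,0],[0,0,0],-1]])

```text
t: 6.5
tcp_pos: [0.6582, 0.2082, 0.0734]
tcp_rot: [[0.003, 0.994, 0.109], [-0.0, 0.109, -0.994], [-1.0, 0.003, 0.0]]
ft_force: [0.2, -0.2, -0.9]
gripper_width: 0.0853
```

Emit:
carry_out(increments=[[[0,0,0],[0,0,0],-1],[[0,0,0],[0,0,0],-1],[[-0.05,0,0],[0,0,0],-1],[[-0.15,0,0],[0,0,0],-1],[[-0.25,0,0],[0,0,0],-1],[[-0.35,0,0],[0,0,0],-1],[[-0.385,0,0],[0,0,0],-1],[[-0.385,0,0],[0,0,0],-1]])

```text
t: 7.3
tcp_pos: [0.6593, 0.2093, 0.232]
tcp_rot: [[0.01, 0.994, 0.109], [0.002, 0.109, -0.994], [-1.0, 0.01, -0.001]]
ft_force: [0.2, 0.2, 0.1]
gripper_width: 0.0852
```

Run:
```python
from h import *
go((.5075,-.1555,.23),AR)
cv2.imwrite('pics/w6.png',np.hstack([capture('wrist'),capture('side')])[:,:,::-1][:,::1])
a=cv2.imread('pics/w6.png');cv2.imwrite('pics/w6.png',cv2.resize(a,(800,300),interpolation=cv2.INTER_AREA))
```

```text
shift [-0.0003, -0.4768, 0.8652] turn [-0.0615, -0.0001, -0.0063] dist 0.395 deg 5.6
```

View pics/w6.png

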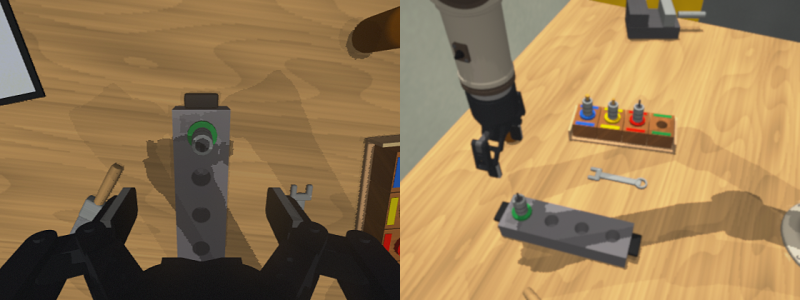

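Emit:
carry_out(increments=[[[0,-0.477,0.865],[-0.061,0,-0.006],-1],[[0,-0.477,0.865],[-0.061,0,-0.006],-1],[[0,-0.477,0.865],[-0.061,0,-0.006],-1],[[0,-0.477,0.865],[-0.061,0,-0.006],-1],[[0,-0.477,0.865],[-0.061,0,-0.006],-1],[[0,-0.477,0.865],[-0.061,0,-0.006],-1],[[0,-0.477,0.865],[-0.061,0,-0.006],-1],[[0,-0.477,0.865],[-0.061,0,-0.006],-1]])

```text
t: 8.2
tcp_pos: [0.5025, -0.1591, 0.2249]
tcp_rot: [[-0.01, 0.979, 0.202], [-0.001, 0.202, -0.979], [-1.0, -0.01, -0.001]]
ft_force: [0.7, -0.4, 0.2]
gripper_width: 0.0856
```

Emit:
carry_out(increments=[[[0,0,0],[0,0,0],-1]])

```text
t: 8.3
tcp_pos: [0.498, -0.1669, 0.2224]
tcp_rot: [[-0.016, 0.981, 0.191], [-0.003, 0.191, -0.982], [-1.0, -0.016, -0.0]]
ft_force: [-0.4, -0.1, 0.1]
gripper_width: 0.0856
```

```bash
python3 -c "
from h import *
go((.5075,-.1555,.23),AR)"
```

```text
shift [-0.0194, 0.0285, -0.0235] turn [-0.0085, -0.0002, 0.0104] dist 0.017 deg 1.2
```

Emit:
carry_out(increments=[[[-0.019,0.028,-0.023],[-0.008,0,0.01],-1],[[-0.019,0.028,-0.023],[-0.008,0,0.01],-1],[[-0.019,0.028,-0.023],[-0.008,0,0.01],-1],[[-0.019,0.028,-0.023],[-0.008,0,0.01],-1]])

```text
t: 8.7
tcp_pos: [0.5078, -0.154, 0.2297]
tcp_rot: [[-0.001, 0.978, 0.207], [0.001, 0.207, -0.978], [-1.0, -0.001, -0.001]]
ft_force: [-0.6, 0.0, 0.9]
gripper_width: 0.0853
```

```bash
python3 -c "
from h import *
go((.5075,-.1555,.083),AR)"
```

```text
shift [0.3668, -0.0014, 0.004] turn [0.0014, -0.0006, 0.0004] dist 0.147 deg 0.1
```

Emit:
carry_out(increments=[[[0.1,-0.001,0.002],[0,0,0],-1],[[0.2,-0.001,0.004],[0,0,0],-1],[[0.3,-0.001,0.004],[0,0,0],-1],[[0.36,-0.001,0.004],[0,0,0],-1],[[0.367,-0.001,0.004],[0,0,0],-1],[[0.367,-0.001,0.004],[0,0,0],-1]])

```text
t: 9.3
tcp_pos: [0.5078, -0.1544, 0.0828]
tcp_rot: [[-0.002, 0.978, 0.208], [0.002, 0.208, -0.978], [-1.0, -0.001, -0.002]]
ft_force: [1.3, -0.5, 0.7]
gripper_width: 0.0854
```

```bash
python3 -c "
from h import *
go((.5075,-.1555,.083),AR)
cv2.imwrite('pics/w7.png',capture('wrist')[:,:,::-1])"
```

```text
shift [-0.0005, -0.0014, 0.0025] turn [0.0025, -0.0013, 0.0008] dist 0.001 deg 0.3
```

View pics/w7.png

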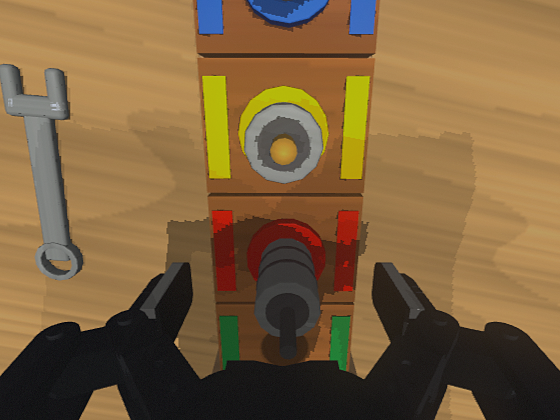

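Red holder is between the pads (column ~287, about 1 mm off centre). Close and lift.

Emit:
carry_out(increments=[[[0,0,0.003],[0,0,0],1],[[0,0,0.003],[0,0,0],1],[[0,0,0.003],[0,0,0],1],[[0,0,0.003],[0,0,0],1],[[0,0,0.003],[0,0,0],1],[[0,0,0.003],[0,0,0],1],[[0,0,0.003],[0,0,0],1],[[0,0,0.003],[0,0,0],1]])

```text
t: 10.15
tcp_pos: [0.5093, -0.1563, 0.0846]
tcp_rot: [[0.001, 0.978, 0.208], [0.0, 0.208, -0.978], [-1.0, 0.001, 0.0]]
ft_force: [-1.2, 1.1, 6.0]
gripper_width: 0.0269
```

Emit:
carry_out(increments=[[[-0.05,0,0],[0,0,0],1],[[-0.15,0,0],[0,0,0],1],[[-0.25,0,0],[0,0,0],1],[[-0.35,0,0],[0,0,0],1],[[-0.37,0,0],[0,0,0],1],[[-0.37,0,0],[0,0,0],1]])

```text
t: 10.75
tcp_pos: [0.5097, -0.1567, 0.2339]
tcp_rot: [[0.004, 0.978, 0.207], [-0.002, 0.207, -0.978], [-1.0, 0.003, 0.002]]
ft_force: [-0.3, 0.4, -3.3]
gripper_width: 0.0266
```

```bash
python3 -c "
from h import *
go((*TRAY['red'],.235),AT)"
```

```text
shift [-0.0037, 0.3806, -0.8361] turn [0.0629, 0.0015, -0.0021] dist 0.367 deg 5.7
```

Emit:
carry_out(increments=[[[0,0.03,-0.07],[0.01,0,0],1],[[0,0.09,-0.19],[0.02,0,0],1],[[0,0.14,-0.31],[0.03,0,0],1],[[0,0.195,-0.43],[0.04,0,0],1],[[0,0.25,-0.55],[0.05,0,0],1],[[-0.004,0.305,-0.67],[0.063,0.0015,-0.002],1],[[-0.004,0.355,-0.78],[0.063,0.0015,-0.002],1],[[-0.004,0.38,-0.836],[0.063,0.0015,-0.002],1]])

```text
t: 11.55
tcp_pos: [0.5876, 0.2053, 0.2323]
tcp_rot: [[-0.004, 0.994, 0.112], [0.0, 0.112, -0.994], [-1.0, -0.004, -0.001]]
ft_force: [0.4, -0.5, -1.9]
gripper_width: 0.0266
```

Emit:
carry_out(increments=[[[0,0,0],[0,0,0],1],[[0,0,0],[0,0,0],1]])

```text
t: 11.75
tcp_pos: [0.5853, 0.2064, 0.2291]
tcp_rot: [[-0.009, 0.993, 0.116], [-0.001, 0.116, -0.993], [-1.0, -0.009, -0.0]]
ft_force: [0.8, -0.0, -2.1]
gripper_width: 0.0265
```

```bash
python3 -c "
from h import *
go((*TRAY['red'],.235),AT)"
```

```text
shift [-0.0149, 0.0084, 0.0121] turn [0.004, -0.0003, 0.0058] dist 0.008 deg 0.6
```

Emit:
carry_out(increments=[[[-0.008,0.008,0.012],[0.004,0,0.006],1],[[-0.008,0.008,0.012],[0.004,0,0.006],1],[[-0.008,0.008,0.012],[0.004,0,0.006],1],[[0.05,0.008,0.012],[0.004,0,0.006],1],[[0.1,0.008,0.012],[0.004,0,0.006],1],[[0.1,0.008,0.012],[0.004,0,0.006],1],[[0.1,0.008,0.012],[0.004,0,0.006],1]])

```text
t: 12.45
tcp_pos: [0.5889, 0.2012, 0.1893]
tcp_rot: [[-0.0, 0.994, 0.109], [0.0, 0.109, -0.994], [-1.0, -0.0, -0.0]]
ft_force: [0.6, -0.3, -2.5]
gripper_width: 0.0265
```

Run:
```python
from h import *
go((*TRAY['red'],.0766),AT)
for c,p in TRAY.items(): print(c,wproj((*p,.045)).round())
im=capture('wrist');cv2.imwrite('pics/w8.png',im[:,:,::-1])
```

```text
shift [0.2818, 0.0013, -0.0017] turn [-0.0007, -0.0002, 0.0] dist 0.113 deg 0.1
blue [282. 319.]
yellow [282. 261.]
red [282. 194.]
green [282. 117.]
```

View pics/w8.png

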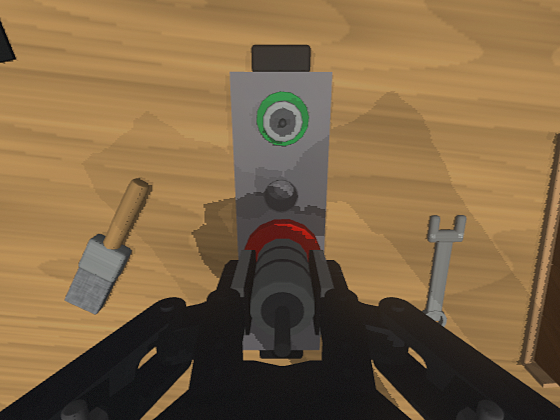

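Pocket appears at (281,194), exactly as predicted. Insert, then release.

Emit:
carry_out(increments=[[[0.06,0.001,-0.002],[0,0,0],1],[[0.12,0.001,-0.002],[0,0,0],1],[[0.18,0.001,-0.002],[0,0,0],1],[[0.23,0.001,-0.002],[0,0,0],1],[[0.265,0.001,-0.002],[0,0,0],1],[[0.282,0.001,-0.002],[0,0,0],1],[[0.284,0.001,-0.002],[0,0,0],1],[[0.284,0.001,-0.002],[0,0,0],1]])

```text
t: 13.3
tcp_pos: [0.5906, 0.2032, 0.0774]
tcp_rot: [[0.003, 0.994, 0.109], [0.002, 0.109, -0.994], [-1.0, 0.003, -0.001]]
ft_force: [-0.4, -0.6, -2.0]
gripper_width: 0.0268
```

Run:
```python
from h import *
go((*TRAY['red'],.0766),AT)
```

```text
shift [0.0021, -0.0035, 0.0025] turn [-0.0006, -0.0008, -0.0019] dist 0.002 deg 0.2
```

Emit:
carry_out(increments=[[[0.003,-0.003,0.002],[0,0,0],1],[[0.004,-0.003,0.002],[0,0,0],1],[[0.004,-0.003,0.002],[0,0,0],-1],[[0.004,-0.003,0.002],[0,0,0],-1],[[0.004,-0.003,0.002],[0,0,0],-1],[[0.004,-0.003,0.002],[0,0,0],-1],[[0.004,-0.003,0.002],[0,0,0],-1],[[0.004,-0.003,0.002],[0,0,0],-1]])

```text
t: 14.1
tcp_pos: [0.5895, 0.2022, 0.0758]
tcp_rot: [[0.003, 0.994, 0.109], [0.002, 0.109, -0.994], [-1.0, 0.003, -0.001]]
ft_force: [0.3, -0.6, 0.1]
gripper_width: 0.0854
```

Emit:
carry_out(increments=[[[-0.02,0,0],[0,0,0],-1],[[-0.08,0,0],[0,0,0],-1],[[-0.18,0,0],[0,0,0],-1],[[-0.28,0,0],[0,0,0],-1],[[-0.36,0,0],[0,0,0],-1],[[-0.385,0,0],[0,0,0],-1],[[-0.385,0,0],[0,0,0],-1]])

```text
t: 14.8
tcp_pos: [0.59, 0.2025, 0.232]
tcp_rot: [[0.007, 0.994, 0.109], [0.002, 0.109, -0.994], [-1.0, 0.007, -0.002]]
ft_force: [-0.3, 0.7, -0.2]
gripper_width: 0.0853
```

Run:
```python
from h import *
go((.574,-.1415,.23),AR)
a=np.hstack([capture('wrist'),capture('side')])[:,:,::-1]
cv2.imwrite('pics/w9.png',cv2.resize(a,(800,300),interpolation=cv2.INTER_AREA))
```

```text
shift [0.0028, -0.1333, 0.8506] turn [-0.0617, -0.0008, -0.0044] dist 0.344 deg 5.6
```

View pics/w9.png

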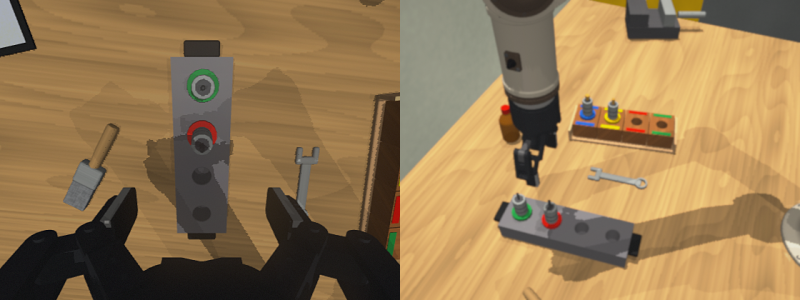

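Red is seated upright beside green. Next yellow.

Emit:
carry_out(increments=[[[0,-0.02,0.1],[-0.01,0,0],-1],[[0,-0.035,0.22],[-0.02,0,0],-1],[[0,-0.053,0.34],[-0.03,0,0],-1],[[0,-0.072,0.46],[-0.04,0,0],-1],[[0,-0.09,0.58],[-0.05,0,0],-1],[[0,-0.11,0.7],[-0.061,0,-0.004],-1],[[0,-0.127,0.81],[-0.061,0,-0.004],-1],[[0.003,-0.133,0.85],[-0.061,0,-0.004],-1]])

```text
t: 15.7
tcp_pos: [0.5703, -0.1493, 0.2247]
tcp_rot: [[-0.009, 0.981, 0.196], [-0.002, 0.196, -0.981], [-1.0, -0.009, -0.0]]
ft_force: [-0.1, 0.1, 0.7]
gripper_width: 0.0852
```

Emit:
carry_out(increments=[[[0,0,0],[0,0,0],-1],[[0,0,0],[0,0,0],-1]])

```text
t: 15.9
tcp_pos: [0.5692, -0.149, 0.2229]
tcp_rot: [[-0.012, 0.981, 0.195], [-0.0, 0.195, -0.981], [-1.0, -0.012, -0.002]]
ft_force: [0.5, 0.3, -0.5]
gripper_width: 0.0852
```

```bash
python3 -c "
from h import *
go((.574,-.1415,.23),AR)"
```

```text
shift [-0.0179, 0.0153, -0.016] turn [-0.0064, -0.0014, 0.0075] dist 0.011 deg 0.9
```

Emit:
carry_out(increments=[[[-0.01,0.015,-0.016],[-0.006,-0.001,0.007],-1],[[-0.01,0.015,-0.016],[-0.006,-0.001,0.007],-1],[[0.05,0.015,-0.016],[-0.006,-0.001,0.007],-1],[[0.1,0.015,-0.016],[-0.006,-0.001,0.007],-1],[[0.1,0.015,-0.016],[-0.006,-0.001,0.007],-1],[[0.1,0.015,-0.016],[-0.006,-0.001,0.007],-1]])

```text
t: 16.5
tcp_pos: [0.5736, -0.1399, 0.1833]
tcp_rot: [[-0.001, 0.979, 0.206], [0.001, 0.206, -0.979], [-1.0, -0.001, -0.001]]
ft_force: [1.1, -0.0, 0.6]
gripper_width: 0.0853
```

```bash
python3 -c "
from h import *
go((.574,-.1415,.083),AR)"
```

```text
shift [0.2508, 0.0003, 0.0043] turn [0.0011, -0.0007, 0.0004] dist 0.1 deg 0.1
```

Emit:
carry_out(increments=[[[0.06,0,0.004],[0,0,0],-1],[[0.13,0,0.004],[0,0,0],-1],[[0.2,0,0.004],[0,0,0],-1],[[0.245,0,0.004],[0,0,0],-1],[[0.25,0,0.004],[0,0,0],-1],[[0.25,0,0.004],[0,0,0],-1]])

```text
t: 17.1
tcp_pos: [0.5745, -0.141, 0.084]
tcp_rot: [[-0.0, 0.978, 0.207], [0.001, 0.207, -0.978], [-1.0, 0.0, -0.001]]
ft_force: [0.8, -0.4, 0.5]
gripper_width: 0.0853
```

```bash
python3 -c "
from h import *
go((.574,-.1415,.083),AR)
cv2.imwrite('pics/w10.png',capture('wrist')[:,:,::-1])"
```

```text
shift [0.0024, -0.0015, 0.0009] turn [0.0014, -0.0008, -0.0001] dist 0.001 deg 0.1
```

View pics/w10.png

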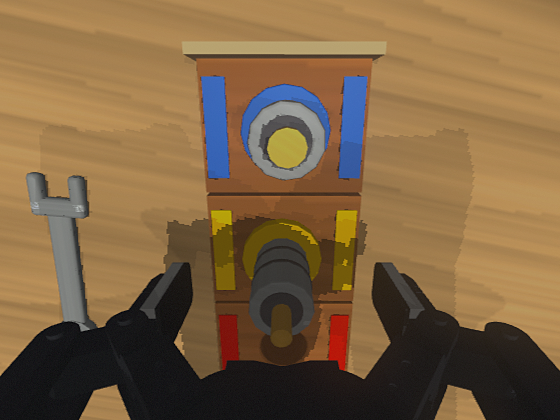

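Yellow holder is centred (column ~282). Close and lift.

Emit:
carry_out(increments=[[[0,0,0],[0,0,0],1],[[0,0,0],[0,0,0],1],[[0,0,0],[0,0,0],1],[[0,0,0],[0,0,0],1],[[0,0,0],[0,0,0],1],[[0,0,0],[0,0,0],1],[[0,0,0],[0,0,0],1],[[0,0,0],[0,0,0],1]])

```text
t: 17.95
tcp_pos: [0.5753, -0.1412, 0.0852]
tcp_rot: [[0.002, 0.978, 0.207], [0.0, 0.207, -0.978], [-1.0, 0.002, -0.0]]
ft_force: [-1.3, 0.1, 4.6]
gripper_width: 0.0267
```

Emit:
carry_out(increments=[[[-0.05,0,0],[0,0,0],1],[[-0.15,0,0],[0,0,0],1],[[-0.25,0,0],[0,0,0],1],[[-0.35,0,0],[0,0,0],1],[[-0.37,0,0],[0,0,0],1],[[-0.37,0,0],[0,0,0],1]])

```text
t: 18.55
tcp_pos: [0.5756, -0.1415, 0.2342]
tcp_rot: [[0.004, 0.978, 0.206], [-0.001, 0.206, -0.978], [-1.0, 0.003, 0.001]]
ft_force: [0.5, -0.2, -3.5]
gripper_width: 0.0266
```

```bash
python3 -c "
from h import *
go((*TRAY['yellow'],.235),AT)"
```

```text
shift [-0.0031, 0.0411, -0.8504] turn [0.0623, 0.0008, -0.0022] dist 0.341 deg 5.6
```

Emit:
carry_out(increments=[[[0,0.004,-0.08],[0.01,0,0],1],[[0,0.01,-0.2],[0.02,0,0],1],[[-0.003,0.016,-0.32],[0.03,0,0],1],[[-0.005,0.022,-0.44],[0.04,0,0],1],[[-0.006,0.028,-0.56],[0.05,0,0],1],[[-0.008,0.034,-0.68],[0.062,0.001,-0.002],1],[[-0.008,0.04,-0.79],[0.062,0.001,-0.002],1],[[-0.008,0.041,-0.845],[0.062,0.001,-0.002],1]])

```text
t: 19.35
tcp_pos: [0.5188, 0.197, 0.2347]
tcp_rot: [[-0.004, 0.993, 0.116], [0.002, 0.116, -0.993], [-1.0, -0.004, -0.002]]
ft_force: [-0.4, 0.7, -1.9]
gripper_width: 0.0264
```

Emit:
carry_out(increments=[[[0,0,0],[0,0,0],1],[[0,0,0],[0,0,0],1]])

```text
t: 19.55
tcp_pos: [0.5169, 0.1969, 0.2323]
tcp_rot: [[-0.008, 0.993, 0.118], [0.001, 0.118, -0.993], [-1.0, -0.008, -0.002]]
ft_force: [-1.0, 0.1, -2.6]
gripper_width: 0.0267
```

```bash
python3 -c "
from h import *
go((*TRAY['yellow'],.235),AT)"
```

```text
shift [-0.0069, 0.0106, 0.0069] turn [0.0053, -0.001, 0.0051] dist 0.006 deg 0.7
```

Emit:
carry_out(increments=[[[0,0.01,0.007],[0.005,-0.001,0.005],1],[[0,0.01,0.007],[0.005,-0.001,0.005],1],[[0.05,0.01,0.007],[0.005,-0.001,0.005],1],[[0.1,0.01,0.007],[0.005,-0.001,0.005],1],[[0.1,0.01,0.007],[0.005,-0.001,0.005],1],[[0.1,0.01,0.007],[0.005,-0.001,0.005],1]])

```text
t: 20.15
tcp_pos: [0.5212, 0.1935, 0.1922]
tcp_rot: [[-0.001, 0.994, 0.109], [-0.0, 0.109, -0.994], [-1.0, -0.001, 0.0]]
ft_force: [0.5, 0.2, -1.9]
gripper_width: 0.0265
```

Run:
```python
from h import *
go((*TRAY['yellow'],.0772),AT)
for c,p in TRAY.items(): print(c,wproj((*p,.045)).round())
im=capture('wrist');cv2.imwrite('pics/w11.png',im[:,:,::-1])
```

```text
shift [0.2875, 0.0014, -0.0029] turn [-0.0008, 0.0002, 0.0006] dist 0.115 deg 0.1
blue [282. 259.]
yellow [282. 193.]
red [282. 117.]
green [282.  28.]
```

View pics/w11.png

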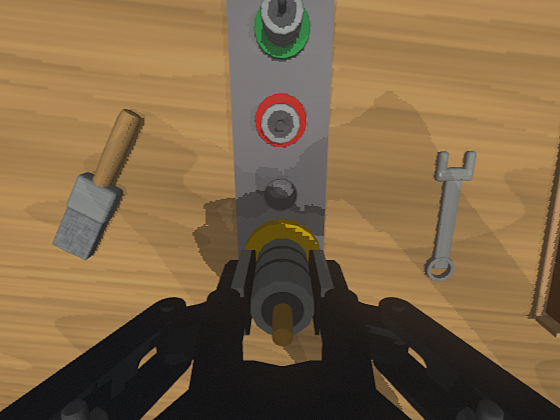

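The pocket shows at (281,193), as predicted.

Emit:
carry_out(increments=[[[0.06,0.001,-0.003],[0,0,0],1],[[0.12,0.001,-0.003],[0,0,0],1],[[0.18,0.001,-0.003],[0,0,0],1],[[0.23,0,-0.002],[0,0,0],1],[[0.27,0,-0.002],[0,0,0],1],[[0.288,-0.001,-0.001],[0,0,0],1],[[0.29,-0.002,0],[0,0,0],1],[[0.29,-0.002,0],[0,0,0],1]])

```text
t: 21.0
tcp_pos: [0.5216, 0.1943, 0.0776]
tcp_rot: [[0.002, 0.994, 0.109], [0.001, 0.109, -0.994], [-1.0, 0.002, -0.0]]
ft_force: [-0.7, 0.5, -3.6]
gripper_width: 0.0267
```

Run:
```python
from h import *
go((*TRAY['yellow'],.0772),AT)
```

```text
shift [0.0011, -0.0001, -0.001] turn [-0.0006, -0.0002, -0.0012] dist 0.001 deg 0.1
```

Emit:
carry_out(increments=[[[0.003,0,0],[0,0,0],1],[[0.003,0,0],[0,0,0],1],[[0.003,0,0],[0,0,0],-1],[[0.003,0,0],[0,0,0],-1],[[0.003,0,0],[0,0,0],-1],[[0.003,0,0],[0,0,0],-1],[[0.003,0,0],[0,0,0],-1],[[0.003,0,0],[0,0,0],-1]])

```text
t: 21.8
tcp_pos: [0.5216, 0.1944, 0.0764]
tcp_rot: [[0.002, 0.994, 0.109], [0.001, 0.109, -0.994], [-1.0, 0.002, -0.0]]
ft_force: [-0.5, -0.5, 0.1]
gripper_width: 0.0853
```

Emit:
carry_out(increments=[[[-0.02,0,0],[0,0,0],-1],[[-0.08,0,0],[0,0,0],-1],[[-0.18,0,0],[0,0,0],-1],[[-0.28,0,0],[0,0,0],-1],[[-0.36,0,0],[0,0,0],-1],[[-0.385,0,0],[0,0,0],-1],[[-0.385,0,0],[0,0,0],-1]])

```text
t: 22.5
tcp_pos: [0.5223, 0.1946, 0.2324]
tcp_rot: [[0.006, 0.994, 0.109], [0.001, 0.109, -0.994], [-1.0, 0.006, -0.001]]
ft_force: [-1.2, -0.4, -0.0]
gripper_width: 0.0854
```

Run:
```python
from h import *
go((.641,-.1275,.23),AR)
a=np.hstack([capture('wrist'),capture('side')])[:,:,::-1]
cv2.imwrite('pics/w12.png',cv2.resize(a,(800,300),interpolation=cv2.INTER_AREA))
```

```text
shift [0.0066, 0.2075, 0.8328] turn [-0.0618, -0.0002, -0.0036] dist 0.343 deg 5.6
```

View pics/w12.png

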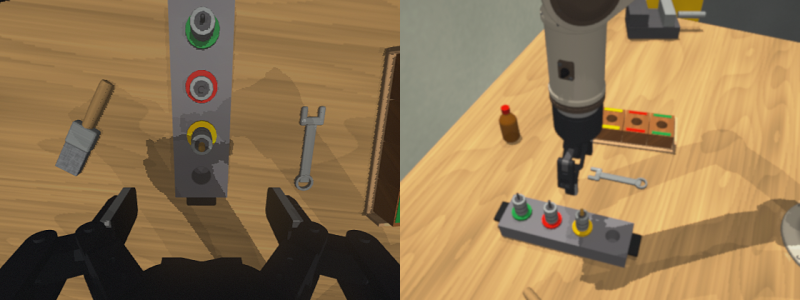

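Yellow is seated. Last: blue.

Emit:
carry_out(increments=[[[0,0.025,0.1],[-0.01,0,0],-1],[[0,0.055,0.22],[-0.02,0,0],-1],[[0,0.085,0.34],[-0.03,0,0],-1],[[0,0.115,0.46],[-0.04,0,0],-1],[[0,0.145,0.58],[-0.05,0,0],-1],[[0,0.175,0.7],[-0.061,0,-0.004],-1],[[0,0.2,0.8],[-0.061,0,-0.004],-1],[[0.003,0.207,0.833],[-0.061,0,-0.004],-1]])

```text
t: 23.4
tcp_pos: [0.6387, -0.1357, 0.2252]
tcp_rot: [[-0.009, 0.981, 0.196], [-0.003, 0.196, -0.981], [-1.0, -0.01, 0.001]]
ft_force: [0.3, -0.1, -0.3]
gripper_width: 0.0851
```

Emit:
carry_out(increments=[[[0,0,0],[0,0,0],-1],[[0,0,0],[0,0,0],-1]])

```text
t: 23.6
tcp_pos: [0.6373, -0.1353, 0.2229]
tcp_rot: [[-0.013, 0.981, 0.195], [-0.001, 0.195, -0.981], [-1.0, -0.013, -0.001]]
ft_force: [-0.7, 0.1, -0.3]
gripper_width: 0.0852
```

```bash
python3 -c "
from h import *
go((.641,-.1275,.23),AR)"
```

```text
shift [-0.0179, 0.0125, -0.0173] turn [-0.0059, -0.0007, 0.0083] dist 0.011 deg 0.9
```

Emit:
carry_out(increments=[[[-0.01,0.012,-0.015],[-0.006,-0.001,0.008],-1],[[-0.01,0.012,-0.015],[-0.006,-0.001,0.008],-1],[[0.05,0.012,-0.015],[-0.006,-0.001,0.008],-1],[[0.1,0.012,-0.015],[-0.006,-0.001,0.008],-1],[[0.1,0.012,-0.015],[-0.006,-0.001,0.008],-1],[[0.1,0.012,-0.015],[-0.006,-0.001,0.008],-1]])

```text
t: 24.2
tcp_pos: [0.6404, -0.1271, 0.1834]
tcp_rot: [[-0.0, 0.978, 0.207], [-0.0, 0.207, -0.978], [-1.0, -0.0, 0.0]]
ft_force: [-0.2, -0.5, 0.2]
gripper_width: 0.0855
```

Run:
```python
from h import *
s=read_state();im=capture('wrist')
m=masks(im)['blue'];k,l,st,ce=cv2.connectedComponentsWithStats(m)
for i in range(1,k):
    if st[i,4]>100: print(st[i].tolist(),ce[i].round(1),wplane(ce[i],.053,s).round(4))
cv2.imwrite('pics/w13.png',im[:,:,::-1])
go((.641,-.1275,.083),AR)
```

```text
[237, 173, 12, 24, 157] [242.9 183.8] [ 0.6466 -0.0904  0.053 ]
[317, 173, 13, 37, 321] [322.7 191.6] [ 0.6542 -0.1595  0.053 ]
[262, 179, 47, 29, 462] [288.4 189.6] [ 0.6498 -0.1299  0.053 ]
shift [0.2528, -0.0003, 0.0002] turn [0.001, 0.0004, -0.0006] dist 0.101 deg 0.1
```

View pics/w13.png

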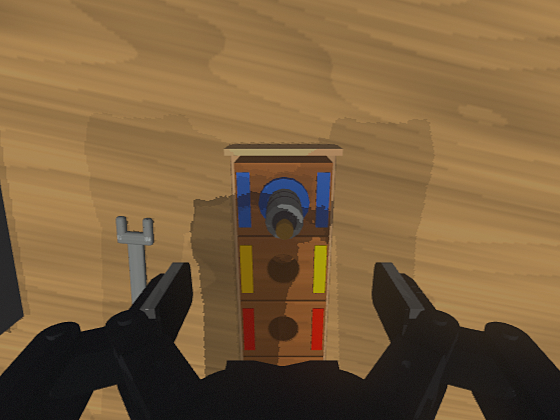

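Emit:
carry_out(increments=[[[0.06,0,0.002],[0,0,0],-1],[[0.13,0,0.003],[0,0,0],-1],[[0.2,0,0.003],[0,0,0],-1],[[0.247,0,0.003],[0,0,0],-1],[[0.253,0,0.003],[0,0,0],-1],[[0.253,0,0.003],[0,0,0],-1]])

```text
t: 24.85
tcp_pos: [0.6419, -0.1283, 0.0835]
tcp_rot: [[0.002, 0.978, 0.206], [-0.0, 0.206, -0.978], [-1.0, 0.002, 0.001]]
ft_force: [-0.4, -0.6, 0.1]
gripper_width: 0.0852
```

Emit:
carry_out(increments=[[[0,0,0],[0,0,0],1],[[0,0,0],[0,0,0],1],[[0,0,0],[0,0,0],1],[[0,0,0],[0,0,0],1],[[0,0,0],[0,0,0],1],[[0,0,0],[0,0,0],1],[[0,0,0],[0,0,0],1],[[0,0,0],[0,0,0],1]])

```text
t: 25.65
tcp_pos: [0.6424, -0.1283, 0.0844]
tcp_rot: [[0.003, 0.978, 0.206], [-0.001, 0.206, -0.978], [-1.0, 0.003, 0.001]]
ft_force: [-1.4, 1.1, 5.8]
gripper_width: 0.0268
```

Emit:
carry_out(increments=[[[-0.05,0,0],[0,0,0],1],[[-0.15,0,0],[0,0,0],1],[[-0.25,0,0],[0,0,0],1],[[-0.35,0,0],[0,0,0],1],[[-0.37,0,0],[0,0,0],1],[[-0.37,0,0],[0,0,0],1]])

```text
t: 26.25
tcp_pos: [0.6426, -0.1284, 0.2336]
tcp_rot: [[0.005, 0.979, 0.206], [-0.001, 0.206, -0.979], [-1.0, 0.005, 0.002]]
ft_force: [1.3, 0.2, -2.9]
gripper_width: 0.0266
```

```bash
python3 -c "
from h import *
go((*TRAY['blue'],.235),AT)"
```

```text
shift [-0.0069, -0.2996, -0.8688] turn [0.0621, 0.0014, -0.0031] dist 0.368 deg 5.6
```

Emit:
carry_out(increments=[[[0,-0.024,-0.07],[0.01,0,0],1],[[-0.004,-0.066,-0.19],[0.02,0,0],1],[[-0.005,-0.107,-0.31],[0.03,0,0],1],[[-0.008,-0.148,-0.43],[0.04,0,0],1],[[-0.01,-0.19,-0.55],[0.05,0,0],1],[[-0.012,-0.231,-0.67],[0.062,0.001,-0.003],1],[[-0.012,-0.272,-0.79],[0.062,0.001,-0.003],1],[[-0.012,-0.297,-0.864],[0.062,0.001,-0.003],1]])

```text
t: 27.05
tcp_pos: [0.4514, 0.1873, 0.235]
tcp_rot: [[-0.004, 0.994, 0.113], [-0.001, 0.113, -0.994], [-1.0, -0.004, 0.001]]
ft_force: [0.7, 0.6, -1.2]
gripper_width: 0.0265
```

Emit:
carry_out(increments=[[[0,0,0],[0,0,0],1],[[0,0,0],[0,0,0],1]])

```text
t: 27.25
tcp_pos: [0.4493, 0.1872, 0.233]
tcp_rot: [[-0.007, 0.993, 0.116], [-0.002, 0.116, -0.993], [-1.0, -0.008, 0.002]]
ft_force: [0.7, -1.2, -2.6]
gripper_width: 0.0269
```

```bash
python3 -c "
from h import *
go((*TRAY['blue'],.235),AT)"
```

```text
shift [-0.0051, 0.0107, 0.0018] turn [0.0037, 0.001, 0.0049] dist 0.005 deg 0.6
```

Emit:
carry_out(increments=[[[0,0.01,0.002],[0.004,0.001,0.005],1],[[0,0.01,0.002],[0.004,0.001,0.005],1],[[0.05,0.01,0.002],[0.004,0.001,0.005],1],[[0.1,0.01,0.002],[0.004,0.001,0.005],1],[[0.1,0.01,0.002],[0.004,0.001,0.005],1],[[0.1,0.01,0.002],[0.004,0.001,0.005],1]])

```text
t: 27.85
tcp_pos: [0.4533, 0.1861, 0.1928]
tcp_rot: [[-0.001, 0.994, 0.108], [0.0, 0.108, -0.994], [-1.0, -0.001, -0.0]]
ft_force: [0.3, 0.3, -1.9]
gripper_width: 0.0266
```

Run:
```python
from h import *
go((*TRAY['blue'],.0764),AT)
for c,p in TRAY.items(): print(c,wproj((*p,.045)).round())
im=capture('wrist');cv2.imwrite('pics/w14.png',im[:,:,::-1])
```

```text
shift [0.2911, 0.0014, -0.0022] turn [-0.0013, -0.0002, 0.0006] dist 0.116 deg 0.1
blue [282. 193.]
yellow [282. 117.]
red [282.  28.]
green [281. -77.]
```

View pics/w14.png

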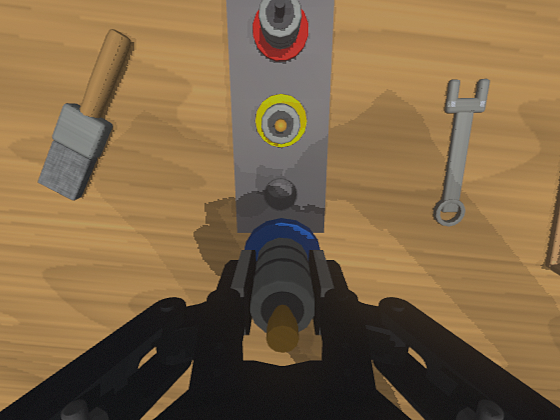

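The near pocket is at (280,193), aligned.

Emit:
carry_out(increments=[[[0.06,0.001,-0.002],[0,0,0],1],[[0.12,0.001,-0.002],[0,0,0],1],[[0.18,0.001,-0.002],[0,0,0],1],[[0.23,0,-0.002],[0,0,0],1],[[0.27,0,-0.002],[0,0,0],1],[[0.29,-0.001,-0.001],[0,0,0],1],[[0.293,-0.002,0],[0,0,0],1],[[0.293,-0.002,0],[0,0,0],1]])

```text
t: 28.7
tcp_pos: [0.4536, 0.1868, 0.0768]
tcp_rot: [[0.001, 0.994, 0.108], [0.001, 0.108, -0.994], [-1.0, 0.002, -0.001]]
ft_force: [-1.2, 0.7, -3.1]
gripper_width: 0.0268
```

Run:
```python
from h import *
go((*TRAY['blue'],.0764),AT)
```

```text
shift [0.0011, 0.0003, -0.0005] turn [-0.0011, -0.0005, -0.001] dist 0.0 deg 0.1
```

Emit:
carry_out(increments=[[[0.003,0,0],[0,0,0],1],[[0.003,0,0],[0,0,0],1],[[0.003,0,0],[0,0,0],-1],[[0.003,0,0],[0,0,0],-1],[[0.003,0,0],[0,0,0],-1],[[0.003,0,0],[0,0,0],-1],[[0.003,0,0],[0,0,0],-1],[[0.003,0,0],[0,0,0],-1]])

```text
t: 29.5
tcp_pos: [0.4536, 0.1868, 0.0756]
tcp_rot: [[0.001, 0.994, 0.108], [0.001, 0.108, -0.994], [-1.0, 0.001, -0.001]]
ft_force: [0.2, 0.5, -0.1]
gripper_width: 0.0854
```

Emit:
carry_out(increments=[[[-0.02,0,0],[0,0,0],-1],[[-0.08,0,0],[0,0,0],-1],[[-0.18,0,0],[0,0,0],-1],[[-0.28,0,0],[0,0,0],-1],[[-0.36,0,0],[0,0,0],-1],[[-0.385,0,0],[0,0,0],-1],[[-0.385,0,0],[0,0,0],-1]])

```text
t: 30.2
tcp_pos: [0.4544, 0.1869, 0.2313]
tcp_rot: [[0.005, 0.994, 0.108], [0.001, 0.108, -0.994], [-1.0, 0.005, -0.0]]
ft_force: [-0.8, -0.9, 0.5]
gripper_width: 0.0853
```

Emit:
carry_out(increments=[[[-0.1,0,0.05],[0,0,0],-1],[[-0.1,0,0.15],[0,0,0],-1],[[-0.1,0,0.25],[0,0,0],-1],[[-0.1,0,0.35],[0,0,0],-1],[[-0.1,0,0.45],[0,0,0],-1],[[-0.1,0,0.5],[0,0,0],-1],[[-0.1,0,0.5],[0,0,0],-1],[[-0.1,0,0.5],[0,0,0],-1]])

```text
t: 31.0
tcp_pos: [0.4748, -0.0119, 0.2698]
tcp_rot: [[0.003, 0.994, 0.107], [0.002, 0.107, -0.994], [-1.0, 0.003, -0.002]]
ft_force: [0.8, 0.4, -0.1]
gripper_width: 0.0855
```

Run:
```python
from h import *
A={n:capture(n) for n in('side','top')}
cv2.imwrite('pics/w15.png',cv2.resize(np.hstack([A['side'],A['top']])[:,:,::-1],(800,300),interpolation=cv2.INTER_AREA))
cv2.imwrite('pics/s15.png',cv2.resize(A['side'][240:380,120:350,::-1],None,fx=3,fy=3,interpolation=cv2.INTER_CUBIC))
P={}
for n,im in A.items():
    ys=slice(240,380) if n=='side' else slice(0,420); xs=slice(120,350) if n=='side' else slice(100,230)
    for c,m in masks(im).items():
        mm=np.zeros_like(m); mm[ys,xs]=m[ys,xs]
        cs=cv2.findContours(mm,cv2.RETR_LIST,cv2.CHAIN_APPROX_NONE)[0]
        if cs:
            pts=max(cs,key=len)
            (u,v),r=cv2.minEnclosingCircle(pts); P[n,c]=(u,v)
            print(n,c,round(u),round(v),round(r,1),plane(n,(u,v),.05).round(4)[:2],TRAY[c])
```

```text
side blue 298 328 13.7 [0.4505 0.1871] (0.4537, 0.187)
side yellow 255 317 13.8 [0.5181 0.195 ] (0.5215, 0.1947)
side red 212 307 13.6 [0.5858 0.2033] (0.5893, 0.202)
side green 170 296 13.6 [0.6555 0.209 ] (0.657, 0.2095)
```

View pics/w15.png

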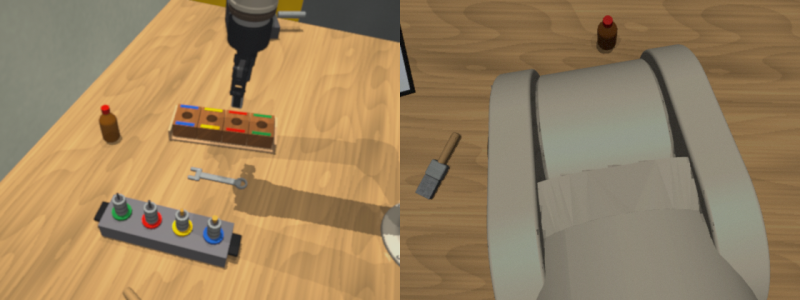

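View pics/s15.png

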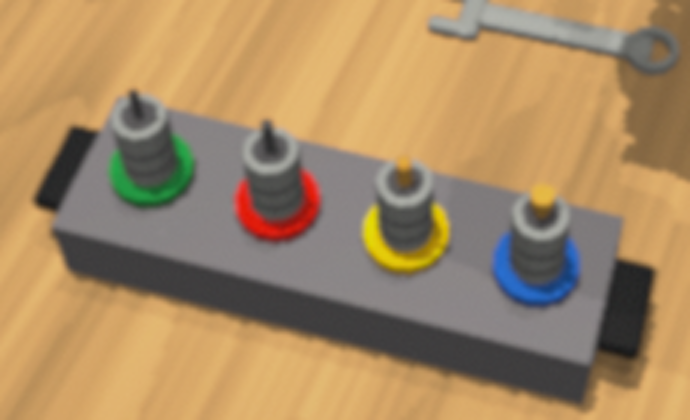

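```bash
python3 -c "
from rig import *
print(job_done())"
```

```text
the job is handed in; nothing more can be done
None
```

All four holders are in the grey tray in reverse order. From near to far they are blue, yellow, red, green; in the wooden rack they stood green, red, yellow, blue. I handed the job in at about t = 31 s.

**Last checks:** The final side picture shows every holder upright with its collar flat on the tray top. Each collar centre was within about 4 mm of its measured pocket centre, mostly the 3 mm side/top calibration offset seen from the start. The gripper was open and clear of everything. The spanner looked unmoved, judged by eye only. The highest wrist force I read was about 11 N, when the first holder was gripped.

**Not confirmed:** The arm blocked the tray in the final top picture, so the last placement check rests on the side view alone. I also checked each pocket's position with the wrist camera before lowering a holder into it, and those agreed within a pixel or two.

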